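# Lay the file in the goldsmith's tray and hold the tray level over the green mat

### The arm

A 6-joint arm with a two-finger parallel gripper is mounted at the origin on the work surface. World frame = base frame: x ahead of the robot, y to its left, z up, the work surface at z = 0. Lengths are in m, angles in rad, forces in N, time in s.
With the tool pointing down it reaches from about 0.375 to 0.9 m from the base axis. Payload 3.1 kg.
Tool frame: the origin (TCP) lies at the very end of the fingers, on their centre line; the grasp point (between the pads) lies 19 mm behind it; z points along the fingers, y is the line along which they close (so a half turn about z gives the same grasp; the last joint's range is limited). The gripper opens to 87 mm and grips with 3 to 60 N. Pads are 19 mm wide; open, the fingers measure 117 mm over their backs; the gripper's body (75 mm by 190 mm) begins 51 mm behind the grasp point.
Start: joints at [1.024, 0.527, 1.433, -0, 1.181, -0.178], TCP at [0.225, 0.583, 0.223] pointing down, gripper open.
Joint ranges: [-3.08, 3.08], [-0.75, 2.2], [0.22, 2.44], [-1.43, 4.57], [0, 2.65], [-2.85, 2.85]. Speed limits (rad/s): [2.79, 2.79, 3.14, 3.14, 3.14, 3.14].

### API

Orientations are given as a unit quaternion [x, y, z, w].
In Python, from rig import robot gives the robot as it stands. The module is installed in compiled form; this text tells all that it offers.
- The arm moves only by the tool play_rows, never from a script. Its argument "steps" is one flat list of numbers, 5 for each row, row after row: the opening, from -1 (shut) to 1 (fully open), then the shift along the tool's x, y, z as a fraction of full scale, then the turn about the tool's z as a fraction of full scale. In form: [claw, tx, ty, tz, twist, claw, tx, ty, tz, twist, ...]. A call has exactly 10 rows; each row shifts and turns the commanded pose from where the row before left it, along the tool's axes as they then stand; what a row does not reach is not made up. Full scale, the value 1, is 0.03 m for a shift and 0.1 rad for a turn. A row lasts 1/10 s, in which the tool goes at most 50 mm and 8.59 degrees, less where a joint would pass 70% of its speed; a pose out of reach is approached as far as the arm can. A call with a number of a shift or a turn outside -1 to 1 is refused whole. A call with a gripper value outside its range is refused whole. The fingers move at their own pace and stop on an object; "grip_force" is the grip in N (left out, the last holds). Time passes only in rows, so rows that do not move let the fingers close, or fill a call up. It gives the time, the measured TCP pose, the force, the opening and the grip force at its end, in the units of the state.
- robot.get_obs(): the state, without advancing time (a new reading comes with each control period).
- robot.camera(name): name is "side" or "top" or "wrist"; returns a dict with "image" (420x560x3 uint8, red, green, blue), "mtx" (3x3 intrinsics, pixels), "D" ([k1, k2, p1, p2, k3] as OpenCV has them; the pictures are not rectified), "rvec" (rotation vector, rad) and "tvec" (3), from world to camera coordinates, as OpenCV has them. Camera axes: x right, y down, z forward; pixel columns grow to the right and rows downward; lengths in m; the calibration is good to about 2 mm. A picture is of the moment at which its call begins. There is no depth.
- robot.hand_in(): hands the job in; it is judged then, once.
The state is a dict: "time": time; "q": joint angles; "joint_velocities": joint speeds; "joint_torque": joint torques, N m; "position": TCP position; "tool_rot": TCP orientation; "ft_force": force on the tool from outside, world axes, zero at the start; "moment": the same for the moment, N m; "grip_width": finger opening in m; "grip_force": force on a finger pad.
Only numpy, scipy, OpenCV 4.12 (cv2) and the standard library are available. Lean on these libraries where they do the work, as an engineer would, in place of code of your own. Each camera call takes 0.05 s, during which the arm holds its last target. There are 200 camera calls.

### The job

Lay the orange-handled file flat in its matching bay of the white tray (handle in the wide part, blade in the narrow part) and let go of it; do not drop it in. Then pick up the tray by its wooden carrying handle and carry it smoothly, never steeply tipped, so that the loose blue stone ball never leaves its pocket, and finish while still holding the tray level in the air, centred over the round green mat and about 10 cm above it, with the file and the ball in their places. Leave the amber jar, the steel cone and the brass block where they are.

Things in the scene. Friction and masses are not known exactly. Their poses are not given: they have to be found in the camera images.
- tray: White tray, 190 mm along its x, 150 mm along its y, loose, 0.3 to 0.5 kg, yaw within 0.5 rad of the world's. Origin: centre of its underside. Floor plate 5 mm thick, rim and bay walls up to 11 mm above the underside. In the middle a carrying handle on two brass posts. Ball pocket at +y, file bay at -y.
- tray_handle (a point): Middle of the handle, a dark wooden bar 90 mm long along the tray's x, 16 mm thick along y, from 46 to 72 mm above the tray's underside (this point at 59 mm, straight above the tray's origin), on 10 mm posts at x = +-34 mm. Pinch it here from above, fingers closing along the tray's y.
- pocket (a point): Centre of the floor of the round ball pocket, at (0, 42, 5) mm in the tray: a brass rim 38 mm inside, 46 mm outside diameter and only 4.5 mm high round a flat grey floor; the ball rolls freely in it and can roll out if the tray is tipped or jerked.
- bay (a point): On the bay's floor, at (0, -45, 5) mm in the tray, axes as the tray's: the file's origin goes here, its x along the tray's x. Wide part, for the handle: x = -80 to +4 mm, 28 mm wide inside; narrow part, for the blade: +4 to +80 mm, 16 mm wide. Grey walls 6 mm high: fingertips 8 mm above the bay floor clear them.
- file: Flat file, 144 mm long, 50 g, lying on the table. Origin: on its underside where handle and blade meet; x towards the tip, z up. Orange handle x = -72 to 0 mm, 18 mm wide, 18 mm high; dark steel blade x = 0 to 72 mm, 8 mm wide, 4 mm thick, 7 to 11 mm above the underside. Centre of mass about 23 mm behind the origin.
- file_grip (a point): Point in the file's handle at (-28, 0, 9) mm in the file, near its centre of mass: where to grip it from above, fingers closing along the file's y, on the upper half of the handle.
- file_tip (a point): Tip of the file's blade, at (72, 0, 9) mm in the file.
- ball_center (a point): Centre of the loose blue stone ball, 24 mm diameter, 20 g, in the tray's pocket (centre 12 mm above the pocket floor).
- mat: Round green mat, 160 mm diameter, 3 mm thick, fixed to the table. Origin: centre of its underside. It and the tray stand one to the robot's left, one to its right.
- jar: Amber jar with dark lid, 44 mm diameter, 60 mm high, loose. Bystander. Origin: centre of its underside.
- mandrel: Small steel cone, 36 mm foot diameter, 70 mm high, loose. Bystander. Origin: centre of its underside.
- doming: Brass block 40 x 40 x 30 mm high, loose. Bystander. Origin: centre of its underside.
Things that resemble listed ones, but are neither listed nor needed, are in the scene too. What is meant by the mat is not pink, and is the larger of those in its own colour.

How it is judged:
On the way, in this order (a step that is already met when the one before it is completed fails the run):
1. the file lies flat in its bay and is let go, the tray still standing on the table (z of file in the frame of tray between 0.002 and 0.0085 m and y of file in the frame of bay between -0.01 and 0.01 m and x of file in the frame of bay between -0.013 and 0.013 m and x of file_tip in the frame of bay above 0.05 m and angle between the z axis of file and the z axis of tray, either way round below 0.07 rad and contact force between file and the fingers below 0.05 N and height (world z) of tray below 0.01 m), for 0.2 s.
2. the tray is lifted clear of the table by its handle with file and ball aboard (height (world z) of tray above 0.04 m and contact force between tray and the fingers above 1 N and z of file in the frame of tray below 0.0085 m and horizontal distance between ball_center and pocket below 0.02 m), for 0.2 s.
At the end, for the whole second after the job is handed in: Tray held in the air by the gripper alone: underside 60-160 mm up, centre within 40 mm of the mat's, tilt < 0.1 rad; file flat (0.07 rad) in its bay the right way round, within 13 mm along and 10 mm across, not touched by the fingers; ball in its pocket; bystanders not touched by the tray (height (world z) of tray between 0.06 and 0.16 m and horizontal distance between tray and mat below 0.04 m and angle between tray's own z axis and vertical below 0.1 rad and contact force between tray and the fingers above 1 N and contact force between tray and jar below 0.1 N and contact force between tray and mandrel below 0.1 N and contact force between tray and doming below 0.1 N and z of file in the frame of tray between 0.002 and 0.0085 m and y of file in the frame of bay between -0.01 and 0.01 m and x of file in the frame of bay between -0.013 and 0.013 m and x of file_tip in the frame of bay above 0.05 m and angle between the z axis of file and the z axis of tray, either way round below 0.07 rad and contact force between file and the fingers below 0.05 N and distance between ball_center and pocket below 0.022 m); the arm keeps its last pose, push and grip.
It fails at once if the ball leaves its pocket (distance between ball_center and pocket above 0.026 m).
It fails at once if the tray is tipped by more than 0.3 rad (angle between tray's own z axis and vertical above 0.3 rad).
It fails at once if the file is dropped (falls free faster than 0.7 m/s) (linear speed of file above 0.7 m/s and contact force between file and the fingers below 0.05 N and contact force between file and tray below 0.05 N).
It fails at once if the jar, the cone or the brass block is moved by more than 20 mm (distance of any of jar, mandrel, doming from where it was at the start of the episode above 0.02 m).
It also fails if it takes over 64 s, if anything falls off the work surface, if the arm or the gripper's body presses on something with over 40 N, if the wrist force passes 120 N, or if a joint passes its speed limit or range.

## Working session

There is one attempt and no reset: what is moved stays moved. The work goes in short steps, Python scripts to look and compute and a tool call to move; the robot and the scene stay as the last step left them, time stands still between calls to the robot, and variables do not carry over. Pictures are saved under pics/ and viewed, at most 10 in all, crops included, and the job is handed in when it is done.

Besides the shell and the picture viewer there is one more tool, called after "Call:" by a JSON object that holds its "api" and its "payload", one argument or row to a line. play_rows: Moves the arm, as the interface text tells. Shift numbers are shares of 0.03 m and turn numbers shares of 0.1 rad, none past 1 either way. Its arguments: {"type":"object","properties":{"steps":{"type":"array"},"grip_force":{"type":"number"}},"required":["steps"]}

```bash
mkdir -p pics; python3 - <<'E'
from rig import robot
import cv2,pickle,numpy as np
d={}
for n in("top","side"):
    c=robot.camera(n); d[n]=c; cv2.imwrite(f"pics/{n}0.png",c["image"][:,:,::-1])
pickle.dump(d,open("c0.pkl","wb"))
o=robot.get_obs(); print({k:np.round(v,3).tolist() for k,v in o.items()})
for n in d: print(n,d[n]["mtx"].round(1).tolist(),np.ravel(d[n]["D"]).round(3),np.ravel(d[n]["rvec"]).round(3),np.ravel(d[n]["tvec"]).round(3))
E
```

```text
{'time': 0.1, 'q': [1.024, 0.528, 1.434, -0.0, 1.181, -0.178], 'joint_velocities': [0.001, -0.002, -0.003, 0.0, 0.001, 0.001], 'joint_torque': [0.0, -44.099, -17.715, 0.064, 0.053, -0.0], 'position': [0.225, 0.582, 0.222], 'tool_rot': [0.183, 0.983, -0.001, -0.0], 'ft_force': [-0.595, -0.062, -0.113], 'moment': [0.065, 0.008, 0.006], 'grip_force': 0.0, 'grip_width': 0.087}
top [[408.3, 0.0, 279.6], [0.0, 408.3, 213.4], [0.0, 0.0, 1.0]] [-0.083  0.     0.     0.     0.   ] [ 2.153 -2.13   0.162] [-0.032  0.573  0.945]
side [[485.1, 0.0, 283.7], [0.0, 485.1, 210.5], [0.0, 0.0, 1.0]] [-0.163  0.     0.     0.     0.   ] [ 2.193 -0.396  0.229] [-0.541  0.129  0.98 ]
```

View pics/top0.png

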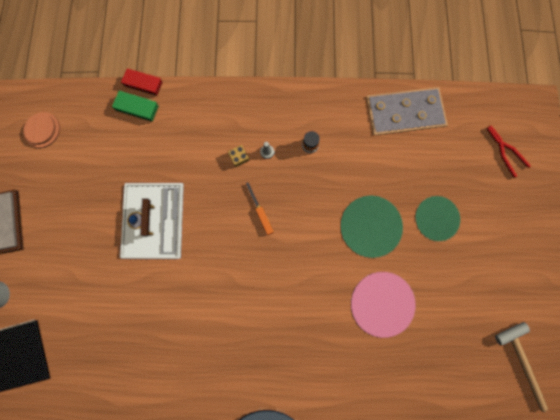

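View pics/side0.png

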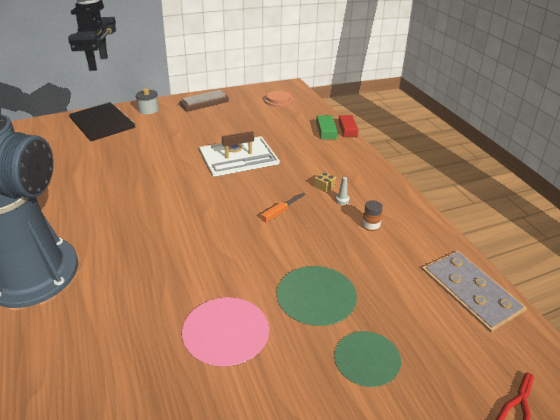

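The top view shows the tray at (152,221) and the file with its tip at (246,184) and handle end at (269,234). There are two green mats, the larger at (372,226) and the smaller at (438,218). The pink disc is at (383,304). The larger green one fits the description. Bystanders: block (238,156), cone (267,150), jar (311,142).

```bash
cat >h.py <<'E'
import cv2,numpy as np,pickle
def w(c,uv,z):
    R=cv2.Rodrigues(np.array(c["rvec"],float))[0]; t=np.ravel(c["tvec"])
    p=cv2.undistortPoints(np.array([[uv]],float),np.array(c["mtx"]),np.ravel(c["D"]))[0,0]
    d=R.T@np.array([p[0],p[1],1]); o=-R.T@t
    return o+d*(z-o[2])/d[2]
def px(c,P): return cv2.projectPoints(np.array(P,float).reshape(-1,3),np.array(c["rvec"],float),np.array(c["tvec"],float),np.array(c["mtx"]),np.ravel(c["D"]))[0][:,0]
E
python3 - <<'E'
from h import *
d=pickle.load(open("c0.pkl","rb"));np.set_printoptions(precision=4,suppress=True)
def blob(n,lo,hi,box):
    im=cv2.cvtColor(d[n]["image"],cv2.COLOR_RGB2HSV); m=cv2.inRange(im,lo,hi); b=np.zeros_like(m); x0,y0,x1,y1=box; b[y0:y1,x0:x1]=m[y0:y1,x0:x1]
    k=cv2.connectedComponentsWithStats(b); i=1+np.argmax(k[2][1:,4]); mm=(k[1]==i).astype(np.uint8)
    cn=max(cv2.findContours(mm,0,1)[0],key=cv2.contourArea); return k[3][i],k[2][i],cv2.minAreaRect(cn),cn
for n,b1,b2 in(("top",(330,185,410,265),(410,190,470,250)),("side",(260,260,370,330),(330,325,410,390))):
  for b in(b1,b2):
    c,s,_,cn=blob(n,(45,80,20),(95,255,255),b); pts=np.array([w(d[n],p[0],.003)[:2] for p in cn]); q=cv2.minEnclosingCircle(pts.astype(np.float32)); print(n,"green",c,q)
t=d["top"]
for n,b in(("top",(225,170,290,245)),("side",(250,195,310,225))):
    c,s,r,cn=blob(n,(3,200,150),(13,255,255),b); print(n,"handle",c,s,r,w(d[n],c,.012)); print(np.array([w(d[n],p,.012) for p in cv2.boxPoints(r)]))
c,s,r,cn=blob("top",(0,0,120),(180,90,255),(110,170,195,270)); print("tray",c,r); P=np.array([w(t,p,.011) for p in cv2.boxPoints(r)]);print(P)
im=t["image"][130:270,105:305]; cv2.imwrite("pics/crop0.png",cv2.resize(im[:,:,::-1],None,fx=4,fy=4,interpolation=cv2.INTER_CUBIC))
E
```

```text
top green [371.1698 226.1751] ((0.5497598052024841, -0.25641247630119324), 0.07769714295864105)
top green [437.3487 217.9876] ((0.5715548396110535, -0.4278627634048462), 0.05687614157795906)
side green [330.9567 305.6704] ((0.5572000741958618, -0.2914772927761078), 0.05214843899011612)
side green [363.5285 347.5203] ((0.5789014101028442, -0.4139389991760254), 0.0351780503988266)
top handle [265.6 227.6] [265 226   2   4   5] ((265.5, 227.5), (3.0, 1.0), 90.0) [0.5416 0.0092 0.012 ]
[[0.5456 0.0107 0.012 ]
 [0.5456 0.0083 0.012 ]
 [0.5381 0.0081 0.012 ]
 [0.5381 0.0106 0.012 ]]Traceback (most recent call last):
  File "<stdin>", line 12, in <module>
  File "<stdin>", line 5, in blob
    return _wrapfunc(a, 'argmax', axis=axis, out=out, **kwds)
    return bound(*args, **kwds)
ValueError: attempt to get argmax of an empty sequence
```

```bash
python3 - <<'E'
from h import *
d=pickle.load(open("c0.pkl","rb"));np.set_printoptions(precision=4,suppress=True)
t=d["top"]; h=cv2.cvtColor(t["image"],cv2.COLOR_RGB2HSV)
print(h[228,264],h[215,262],h[220,290],h[192,140])
hs=cv2.cvtColor(d["side"]["image"],cv2.COLOR_RGB2HSV); print(hs[211,272],hs[230,272])
im=t["image"][130:270,105:305]; cv2.imwrite("pics/crop0.png",cv2.resize(im[:,:,::-1],None,fx=4,fy=4,interpolation=cv2.INTER_CUBIC))
E
```

```text
[ 11 187 151] [ 12 196 213] [ 12 158 176] [ 33  12 215]
[ 12 183 234] [ 13 146 191]
```

View pics/crop0.png

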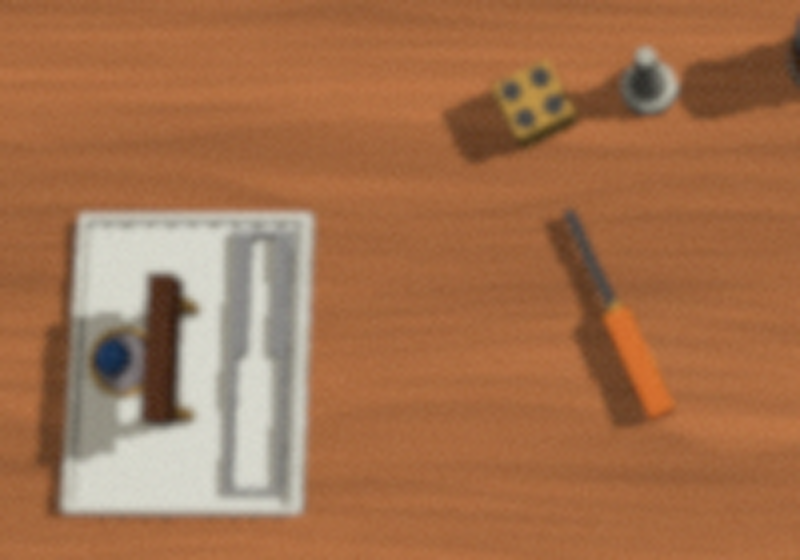

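The crop shows the tray's bay on the right, with its wide part at the bottom, so tray +x points up. The file's tip is at crop (569,211) and its handle runs from (613,309) to (660,414). The tray's outer corners are (76,212), (313,212), (302,515) and (60,514).

```bash
python3 - <<'E'
from h import *
from scipy.optimize import least_squares
d=pickle.load(open("c0.pkl","rb"));np.set_printoptions(precision=4,suppress=True)
t=d["top"]
def cr(x,y): return np.array([105+(x+.5)/4-.5,130+(y+.5)/4-.5])
def fit(c,uv,loc,x0):
    loc=np.array(loc);
    def P(p): k,s=np.cos(p[2]),np.sin(p[2]); return np.c_[p[0]+k*loc[:,0]-s*loc[:,1],p[1]+s*loc[:,0]+k*loc[:,1],loc[:,2]]
    r=least_squares(lambda p:(px(c,P(p))-uv).ravel(),x0); return r.x,r.fun
# tray: outer top corners + bay features
uv=[cr(76,212),cr(313,212),cr(302,515),cr(60,514)]
loc=[(.095,.075,.011),(.095,-.075,.011),(-.095,-.075,.005),(-.095,.075,.005)]
loc=[(a,b,.009) for a,b,_ in loc]
print("tray corners",*fit(t,np.array(uv),loc,[.55,.27,0]))
uv+=[cr(163,275),cr(163,422)]; loc+=[(.045,0,.072),(-.045,0,.072)]
print("tray+handle",*fit(t,np.array(uv),loc,[.55,.27,0]))
uv+=[cr(260,240),cr(252,488),cr(256,357)];loc+=[(.08,-.045,.005),(-.08,-.045,.005),(.004,-.045,.005)]
print("tray+bay",*fit(t,np.array(uv),loc,[.55,.27,0]))
uv=np.array([cr(569,211),cr(613,307),cr(661,414)]); loc=[(.072,0,.011),(0,0,.016),(-.072,0,.018)]
print("file",*fit(t,uv,loc,[.57,.02,.4]))
for n,b in(("top",(225,170,290,245)),("side",(250,195,310,225))):
    h=cv2.cvtColor(d[n]["image"],cv2.COLOR_RGB2HSV); m=cv2.inRange(h,(5,178,140),(18,255,255)); q=np.zeros_like(m); x0,y0,x1,y1=b; q[y0:y1,x0:x1]=m[y0:y1,x0:x1]
    k=cv2.connectedComponentsWithStats(q); i=1+np.argmax(k[2][1:,4]); print(n,k[2][i],k[3][i],w(d[n],k[3][i],.012))
for nm,p,z in(("doming",(536,95),.03),("cone",(650,90),0.01),):print(nm,w(t,cr(*p),z))
print("jar",w(t,(311,138),.06))
E
```

```text
tray corners [0.5579 0.2981 0.012 ] [ 0.8382  0.6997 -0.777   0.413  -0.6737 -0.4854  0.6597 -0.5362]
tray+handle [0.5577 0.2962 0.0153] [ 1.447   0.8775 -0.1423  0.402   0.2308 -0.4915  1.5327 -0.3394 -0.5582
 -0.5819 -2.2819  0.2256]
tray+bay [0.5575 0.2974 0.0157] [ 0.9467  0.9272 -0.6525  0.4302 -0.2656 -0.4657  1.0468 -0.2934 -1.0914
 -0.5408 -2.8084  0.2649  1.1496 -0.399   0.9115  0.3322  1.0447 -0.2082]
file [0.5927 0.0287 0.4371] [-0.2079 -0.554   0.2004  0.612   0.0037 -0.0716]
top [256 206  18  29 220] [264.1773 220.1045] [0.5604 0.013  0.012 ]
side [261 202  26  20 230] [274.3304 211.1739] [0.5596 0.0105 0.012 ]
doming [0.7267 0.0796 0.03  ]
cone [0.7369 0.0086 0.01  ]
jar [ 0.7587 -0.1005  0.06  ]
```

Call:
{"api": "play_rows", "payload": {
  "steps": [1, 0, 0, 0, -0.8, 1, 0, 0, 0, -0.8, 1, 0, 0, 0, -0.8, 1, 0, 0, 0, -0.8, 1, 0, 0, 0, -0.8, 1, 0, 0, 0, -0.8, 1, 0, 0, 0, -0.8, 1, 0, 0, 0, -0.8, 1, 0, 0, 0, -0.8, 1, 0, 0, 0, -0.86]
}}

```text
time: 1.1
position: [0.225, 0.5826, 0.2219]
tool_rot: [-0.219, 0.976, -0.0, -0.0]
ft_force: [0.1, 0.4, 0.7]
grip_width: 0.0868
grip_force: 0.0
```

Call:
{"api": "play_rows", "payload": {
  "steps": [1, -0.1, -1, 0, 0, 1, -0.1, -1, 0, 0, 1, -0.1, -1, 0, 0, 1, -0.1, -1, 0, 0, 1, -0.1, -1, 0, 0, 1, -0.1, -1, 0, 0, 1, -0.1, -1, 0, 0, 1, -0.1, -1, 0, 0, 1, -0.1, -1, 0, 0, 1, -0.1, -1, 0, 0]
}}

```text
time: 2.1
position: [0.3797, 0.3227, 0.2223]
tool_rot: [-0.217, 0.976, -0.0, -0.0]
ft_force: [0.1, -0.1, -0.1]
grip_width: 0.0873
grip_force: 0.0
```

Call:
{"api": "play_rows", "payload": {
  "steps": [1, -0.1, -1, 0, 0, 1, -0.1, -1, 0, 0, 1, -0.1, -1, 0.2, 0, 1, -0.1, -1, 0.2, 0, 1, -0.1, -1, 0.2, 0, 1, -0.1, -1, 0.2, 0, 1, -0.1, -1, 0.2, 0, 1, -0.1, -1, 0.2, 0, 1, -0.1, -1, 0.2, 0, 1, -0.1, -1, 0.2, 0]
}}

```text
time: 3.1
position: [0.5339, 0.0637, 0.174]
tool_rot: [-0.217, 0.976, 0.0, -0.0]
ft_force: [-0.6, 0.3, -0.8]
grip_width: 0.0868
grip_force: 0.0
```

Call:
{"api": "play_rows", "payload": {
  "steps": [1, -0.1, -0.6, 0.5, 0, 1, -0.1, -0.5, 0.5, 0, 1, -0.1, -0.5, 0.5, 0, 1, 0, -0.3, 0, 0, 1, 0, 0, 0, 0, 1, 0, 0, 0, 0, 1, 0, 0, 0, 0, 1, 0, 0, 0, 0, 1, 0, 0, 0, 0, 1, 0, 0, 0, 0]
}}

```text
time: 4.1
position: [0.5659, 0.0173, 0.1299]
tool_rot: [-0.217, 0.976, -0.0, 0.0]
ft_force: [-0.9, 0.5, 0.1]
grip_width: 0.0871
grip_force: 0.0
```

```bash
python3 - <<'E'
from rig import robot
from h import *
c=robot.camera("wrist"); pickle.dump(c,open("w1.pkl","wb")); im=c["image"][:,:,::-1].copy(); cv2.imwrite("pics/w1.png",im)
o=robot.get_obs(); print(o["position"],o["tool_rot"],o["time"])
def F(x,y,z,p=(.5927,.0287,.437)): k,s=np.cos(p[2]),np.sin(p[2]); return (p[0]+k*x-s*y,p[1]+s*x+k*y,z)
print(px(c,[F(.072,0,.011),F(0,0,.018),F(-.072,0,.018),F(-.036,.009,.018),F(-.036,-.009,.018)]).round(1))
E
```

```text
[0.56588986 0.01725325 0.12976293] [-2.17086540e-01  9.76152356e-01 -3.81852434e-05  9.77351341e-05] 4.15
[[278.6 306.4]
 [278.5 239. ]
 [278.4 156.1]
 [289.1 199. ]
 [267.8 199. ]]
```

View pics/w1.png

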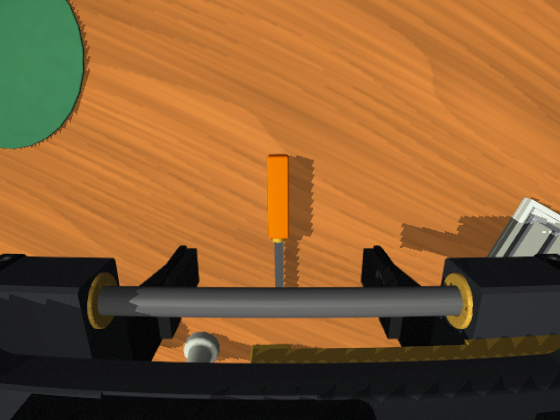

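The wrist picture shows the file handle at columns 267–288 and rows 155–240. The prediction was 268–289 and 156–239, so the pose is confirmed. Descending.

Call:
{"api": "play_rows", "payload": {
  "steps": [1, -0.03, 0, 0.8, 0, 1, 0, 0, 0.8, 0, 1, 0, 0, 0.8, 0, 1, 0, 0, 0.8, 0, 1, 0, 0, 0.5, 0, 1, 0, 0, 0.29, 0, 1, 0, 0, 0, 0, -1, 0, 0, 0, 0, -1, 0, 0, 0, 0, -1, 0, 0, 0, 0],
  "grip_force": 20
}}

```text
time: 5.15
position: [0.5675, 0.0173, 0.0108]
tool_rot: [-0.217, 0.976, -0.0, 0.001]
ft_force: [-0.2, -0.3, 0.3]
grip_width: 0.0707
grip_force: 0.0
```

Call:
{"api": "play_rows", "payload": {
  "steps": [-1, 0, 0, 0, 0, -1, 0, 0, 0, 0, -1, 0, 0, 0, 0, -1, 0, 0, 0, 0, -1, 0, 0, 0, 0, -1, 0, 0, 0, 0, -1, 0, 0, -0.2, 0, -1, 0, 0, -0.6, 0, -1, 0, 0, -0.8, 0, -1, 0, 0, -0.8, 0]
}}

```text
time: 6.15
position: [0.5664, 0.0174, 0.0826]
tool_rot: [-0.217, 0.976, 0.0, -0.0]
ft_force: [0.9, 0.3, 0.3]
grip_width: 0.0176
grip_force: 20.0
```

Call:
{"api": "play_rows", "payload": {
  "steps": [-1, 0, 0, -0.6, 0.42, -1, 0, 0, -0.6, 0.42, -1, 0, 0, -0.6, 0.42, -1, 0, 0, -0.6, 0.42, -1, 0, 0, -0.6, 0.42, -1, 0, 0, -0.6, 0.42, -1, 0, 0, -0.3, 0.42, -1, 0, 0, 0, 0.42, -1, 0, 0, 0, 0.42, -1, 0, 0, 0, 0.42]
}}

```text
time: 7.15
position: [0.5664, 0.0174, 0.1993]
tool_rot: [-0.008, 1.0, -0.0, -0.0]
ft_force: [-0.7, 0.0, -0.3]
grip_width: 0.0175
grip_force: 20.0
```

Call:
{"api": "play_rows", "payload": {
  "steps": [-1, -0.2, 0.6, 0, 0, -1, -0.3, 0.9, 0, 0, -1, -0.3, 0.9, 0, 0, -1, -0.3, 0.9, 0, 0, -1, -0.3, 0.9, 0, 0, -1, -0.2, 0.9, 0, 0, -1, -0.2, 0.7, 0, 0, -1, 0, 0.3, 0, 0, -1, 0, 0, 0, 0, -1, 0, 0, 0, 0]
}}

```text
time: 8.15
position: [0.617, 0.2005, 0.1988]
tool_rot: [-0.009, 1.0, -0.0, -0.0]
ft_force: [-0.5, 0.2, -0.4]
grip_width: 0.0176
grip_force: 20.0
```

```bash
python3 - <<'E'
from rig import robot
from h import *
c=robot.camera("wrist"); pickle.dump(c,open("w2.pkl","wb")); im=c["image"][:,:,::-1].copy()
o=robot.get_obs(); print(o["position"],o["tool_rot"],o["time"])
p=(.5575,.2974,.0155)
def F(x,y,z): k,s=np.cos(p[2]),np.sin(p[2]); return (p[0]+k*x-s*y,p[1]+s*x+k*y,z)
print(px(c,[F(a,b,.011) for a,b in((.095,.075),(.095,-.075),(-.095,-.075),(-.095,.075))]).round(1))
cv2.imwrite("pics/w2.png",cv2.resize(im[0:300,200:560],None,fx=2,fy=2,interpolation=cv2.INTER_CUBIC))
E
```

```text
[0.61716574 0.20015239 0.19881382] [-8.25242451e-03  9.99965805e-01 -3.61938291e-04 -3.93938999e-04] 8.2
[[434.6 220.9]
 [300.5 220.9]
 [303.6  32.4]
 [455.4  37. ]]
```

View pics/w2.png

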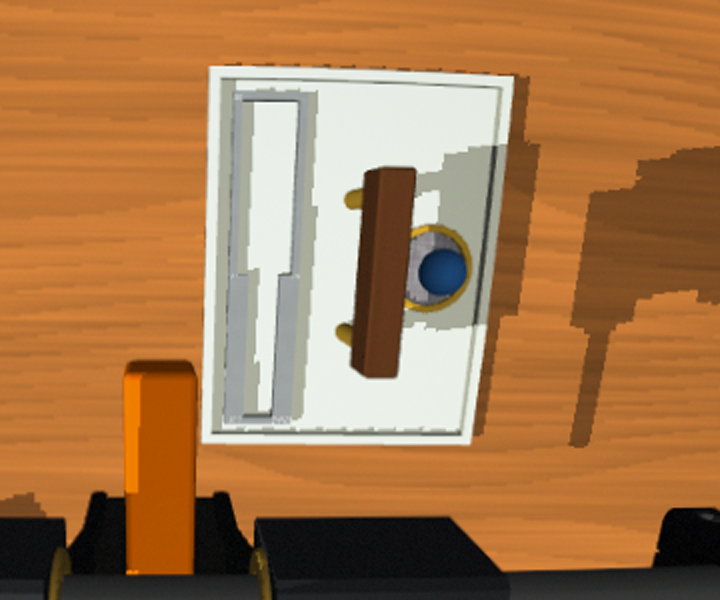

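The wrist picture shows the tray's rim corners at crop (470,444), (202,443), (210,67) and (513,75). These are within 1 px of the prediction. The ball is in its pocket.

```bash
python3 - <<'E'
from h import *
from scipy.optimize import least_squares
c=pickle.load(open("w2.pkl","rb"));np.set_printoptions(precision=4,suppress=True)
cr=lambda x,y:np.array([200+(x+.5)/2-.5,(y+.5)/2-.5])
uv=np.array([cr(470,444),cr(202,443),cr(210,67),cr(513,75)])
L=np.array([(.095,.075,.011),(.095,-.075,.011),(-.095,-.075,.011),(-.095,.075,.011)])
def P(p,L): k,s=np.cos(p[2]),np.sin(p[2]); return np.c_[p[0]+k*L[:,0]-s*L[:,1],p[1]+s*L[:,0]+k*L[:,1],L[:,2]]
r=least_squares(lambda p:(px(c,P(p,L))-uv).ravel(),[.557,.297,0]);print(r.x,r.fun)
Q=np.array([(-.08,-.031,.011),(-.08,-.059,.011),(.004,-.037,.011),(.045,0,.072),(-.045,0,.072),(0,-.045,.005),(-.028,-.045,0)])
print(((px(c,P(r.x,Q))-[200,0])*2).round(1)); print(P(r.x,Q)[-1])
E
```

```text
[0.5581 0.2981 0.0135] [ 0.1908 -0.251   0.1605  0.0116 -0.2275 -0.3678 -0.1068  0.5835]
[[298.9  99.9]
 [241.5  98.9]
 [279.3 274. ]
 [380.9 378.5]
 [398.9 165.4]
 [262.4 265.2]
 [263.1 209.8]]
[0.5307 0.2527 0.    ]
```

Call:
{"api": "play_rows", "payload": {
  "steps": [-1, 0.4, 0.2, 0, 0.03, -1, 0.6, 0.4, 0, 0, -1, 0.6, 0.4, 0, 0, -1, 0.6, 0.4, 0, 0, -1, 0.4, 0.3, 0.2, 0, -1, 0.25, 0.1, 0.6, 0, -1, 0, 0, 0.8, 0, -1, 0, 0, 0.8, 0, -1, 0, 0, 0.7, 0, -1, 0, 0, 0.5, 0]
}}

```text
time: 9.2
position: [0.5301, 0.2535, 0.0892]
tool_rot: [-0.007, 1.0, -0.0, -0.001]
ft_force: [0.0, -0.5, -0.2]
grip_width: 0.0175
grip_force: 20.0
```

```bash
python3 - <<'E'
from rig import robot
o=robot.get_obs(); print(o["position"],o["tool_rot"],o["time"])
E
```

```text
[0.53005998 0.25348577 0.08916877] [-6.77160328e-03  9.99976414e-01 -3.20767831e-04 -1.10222420e-03] 9.2
```

Call:
{"api": "play_rows", "payload": {
  "steps": [-1, -0.02, -0.03, 0.3, 0, -1, 0, 0, 0.4, 0, -1, 0, 0, 0.4, 0, -1, 0, 0, 0.4, 0, -1, 0, 0, 0.3, 0, -1, 0, 0, 0.15, 0, -1, 0, 0, 0, 0, -1, 0, 0, 0, 0, -1, 0, 0, 0, 0, -1, 0, 0, 0, 0]
}}

```text
time: 10.2
position: [0.5323, 0.2533, 0.0329]
tool_rot: [-0.007, 1.0, 0.0, 0.001]
ft_force: [0.6, 0.5, 0.3]
grip_width: 0.0178
grip_force: 20.0
```

```bash
python3 - <<'E'
from rig import robot
from h import *
c=robot.camera("wrist"); pickle.dump(c,open("w3.pkl","wb")); im=c["image"][:,:,::-1]
o=robot.get_obs(); print(o["position"],o["tool_rot"],o["ft_force"])
cv2.imwrite("pics/w3.png",cv2.resize(im[60:300,160:480],None,fx=2.4,fy=2.4,interpolation=cv2.INTER_CUBIC))
E
```

```text
[0.5322942  0.25322641 0.03284142] [-7.12466523e-03  9.99974494e-01  1.19513737e-04  4.86745820e-04] [-0.3652495  -1.05183337 -0.30517805]
```

View pics/w3.png

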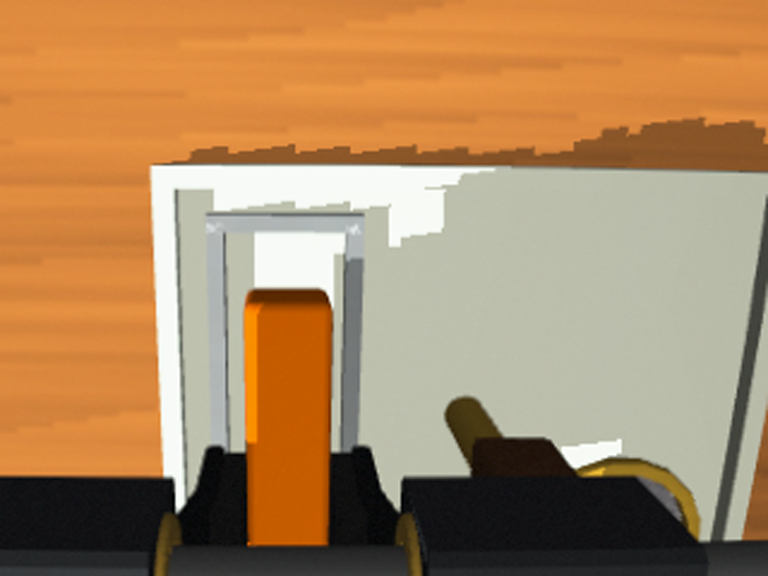

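The handle is at crop columns 246–330 and the bay's inner walls are at 226–344, so the file is centred in the bay. Lowering.

Call:
{"api": "play_rows", "payload": {
  "steps": [-1, 0.05, 0, 0.1, 0, -1, 0, 0, 0.15, 0, -1, 0, 0, 0.12, 0, -1, 0, 0, 0.1, 0, -1, 0, 0, 0.06, 0, -1, 0, 0, 0.03, 0, -1, 0, 0, 0, 0, -1, 0, 0, 0, 0, -1, 0, 0, 0, 0, -1, 0, 0, 0, 0]
}}

```text
time: 11.25
position: [0.5303, 0.2529, 0.0174]
tool_rot: [-0.007, 1.0, -0.0, -0.0]
ft_force: [-3.3, -2.0, 13.0]
grip_width: 0.0174
grip_force: 20.0
```

Call:
{"api": "play_rows", "payload": {
  "steps": [-1, 0, 0, -0.02, 0, -1, 0, 0, 0, 0, -0.7, 0, 0, 0, 0, -0.5, 0, 0, 0, 0, -0.4, 0, 0, 0, 0, -0.4, 0, 0, 0, 0, -0.4, 0, 0, 0, 0, -0.4, 0, 0, 0, 0, -0.4, 0, 0, 0, 0, -0.4, 0, 0, 0, 0]
}}

```text
time: 12.25
position: [0.5304, 0.2531, 0.016]
tool_rot: [-0.007, 1.0, -0.0, -0.0]
ft_force: [-0.5, -0.3, 0.4]
grip_width: 0.0262
grip_force: 0.0
```

Call:
{"api": "play_rows", "payload": {
  "steps": [-0.4, 0, 0, -0.1, 0, -0.4, 0, 0, -0.3, 0, -0.4, 0, 0, -0.6, 0, -0.4, 0, 0, -0.8, 0, -0.4, 0, 0, -0.8, 0, -0.4, 0, 0, -0.8, 0, -0.4, 0, 0, -0.6, 0, -0.4, 0, 0, -0.4, 0, -0.4, 0, 0, 0, 0, -0.4, 0, 0, 0, 0]
}}

```text
time: 13.25
position: [0.5301, 0.253, 0.1481]
tool_rot: [-0.007, 1.0, -0.0, -0.0]
ft_force: [-0.9, 0.7, -0.7]
grip_width: 0.026
grip_force: 0.0
```

```bash
python3 - <<'E'
from rig import robot
from h import *
o=robot.get_obs(); print(o["position"],o["tool_rot"],o["time"])
c=robot.camera("wrist"); pickle.dump(c,open("w4.pkl","wb")); a=cv2.resize(c["image"][60:300,160:480,::-1],None,fx=1.6,fy=1.6)
t=robot.camera("side")["image"][100:200,160:320,::-1]; a2=cv2.resize(t,(614,384),interpolation=cv2.INTER_CUBIC)[:,:280+0]
t2=cv2.resize(t[20:80,30:130],(512,216),interpolation=cv2.INTER_CUBIC)
cv2.imwrite("pics/w4.png",np.vstack([a,t2]))
E
```

```text
[0.53013764 0.25300696 0.148053  ] [-7.08138955e-03  9.99974917e-01 -2.31313347e-05 -1.36809852e-04] 13.25
```

View pics/w4.png

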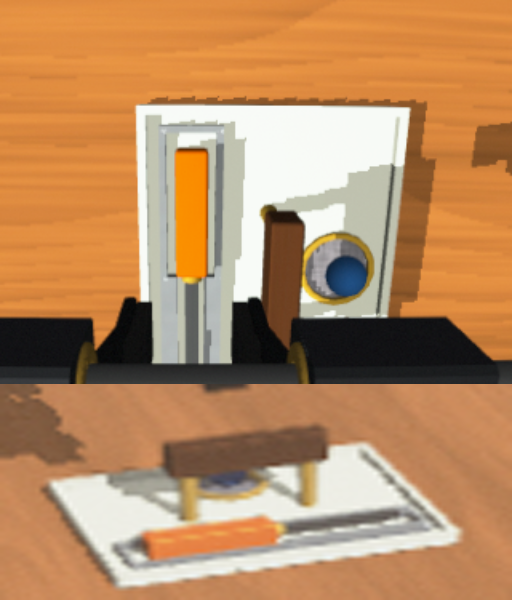

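The file lies in its bay with its handle/blade joint at the bay's step, and the ball is in its pocket. I'll move above the carrying handle with the fingers partly open.

Call:
{"api": "play_rows", "payload": {
  "steps": [0.15, -0.2, 0.3, 0, 0, 0.15, -0.3, 0.5, 0, 0, 0.15, -0.3, 0.5, 0, 0, 0.15, -0.16, 0.2, 0, 0, 0.15, 0, 0, 0, 0, 0.15, 0, 0, 0, 0, 0.15, 0, 0, 0, 0, 0.15, 0, 0, 0, 0, 0.15, 0, 0, 0, 0, 0.15, 0, 0, 0, 0]
}}

```text
time: 14.35
position: [0.5585, 0.2982, 0.1483]
tool_rot: [-0.007, 1.0, -0.0, -0.0]
ft_force: [-0.5, 0.7, 0.3]
grip_width: 0.0501
grip_force: 0.0
```

```bash
python3 - <<'E'
from rig import robot
from h import *
o=robot.get_obs(); print(o["position"],o["tool_rot"],o["time"],o["grip_width"])
c=robot.camera("wrist")
p=(.5581,.2981,.0135)
def F(x,y,z): k,s=np.cos(p[2]),np.sin(p[2]); return (p[0]+k*x-s*y,p[1]+s*x+k*y,z)
im=cv2.resize(c["image"][:,:,::-1],None,fx=2,fy=2)
q=px(c,[F(-.045,.008,.072),F(-.045,-.008,.072),F(-.095,-.075,.011),F(-.095,.075,.011),F(-.117+.045,-.045,.023)])
for u in q: cv2.circle(im,tuple((2*u+.5).round().astype(int).tolist()),3,(255,0,255),1)
print(q.round(1)); cv2.imwrite("pics/w5.png",im[40:600,260:960])
E
```

```text
[0.55854429 0.29820349 0.14828542] [-6.91367865e-03  9.99976100e-01 -1.65778365e-05 -4.83592332e-06] 14.35 0.05008648583118753
[[290.6 158.9]
 [268.1 158.9]
 [191.6  91.4]
 [367.1  91.4]
 [225.3 118.8]]
```

View pics/w5.png

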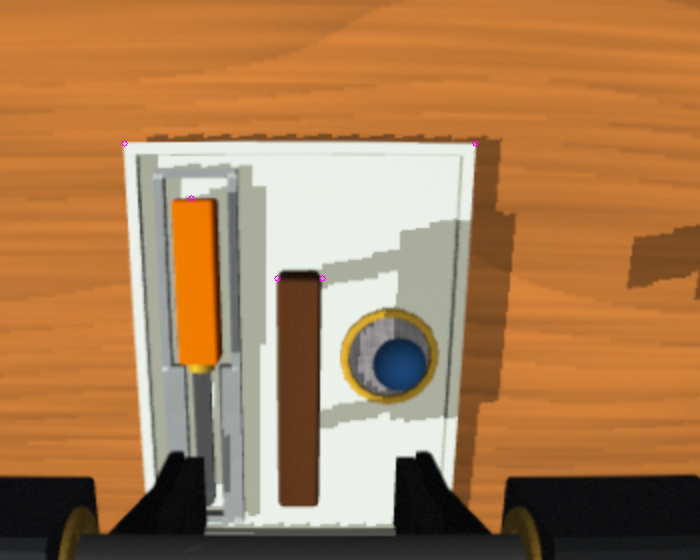

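The predicted rim corners, bar end and file end all sit on their features, so the tool is centred over the bar. Descending.

Call:
{"api": "play_rows", "payload": {
  "steps": [0.15, 0, 0, 0.4, 0, 0.15, 0, 0, 0.7, 0, 0.15, 0, 0, 0.7, 0, 0.15, 0, 0, 0.7, 0, 0.15, 0, 0, 0.6, 0, 0.15, 0, 0, 0.3, 0, 0.15, 0, 0, 0.14, 0, 0.15, 0, 0, 0, 0, 0.15, 0, 0, 0, 0, 0.15, 0, 0, 0, 0]
}}

```text
time: 15.4
position: [0.5593, 0.2988, 0.0429]
tool_rot: [-0.007, 1.0, 0.0, 0.001]
ft_force: [0.0, -0.0, 0.2]
grip_width: 0.0499
grip_force: 0.0
```

Call:
{"api": "play_rows", "payload": {
  "steps": [-0.1, 0, 0, 0, 0, -0.3, 0, 0, 0, 0, -0.45, 0, 0, 0, 0, -0.55, 0, 0, 0, 0, -0.6, 0, 0, 0, 0, -0.65, 0, 0, 0, 0, -0.7, 0, 0, 0, 0, -1, 0, 0, 0, 0, -1, 0, 0, 0, 0, -1, 0, 0, 0, 0],
  "grip_force": 15
}}

```text
time: 16.4
position: [0.5586, 0.2979, 0.0419]
tool_rot: [-0.007, 1.0, -0.0, -0.0]
ft_force: [-0.7, -4.1, 1.4]
grip_width: 0.0161
grip_force: 15.0
```

Call:
{"api": "play_rows", "payload": {
  "steps": [-1, 0, 0, 0, 0, -1, 0, 0, 0, 0, -1, 0, 0, 0, 0, -1, 0, 0, 0, 0, -1, 0, 0, 0, 0, -1, 0, 0, -0.02, 0, -1, 0, 0, -0.04, 0, -1, 0, 0, -0.06, 0, -1, 0, 0, -0.08, 0, -1, 0, 0, -0.1, 0],
  "grip_force": 50
}}

```text
time: 17.4
position: [0.5583, 0.2987, 0.0508]
tool_rot: [-0.007, 1.0, 0.0, -0.0]
ft_force: [-0.1, -1.0, -5.2]
grip_width: 0.0156
grip_force: 50.0
```

Call:
{"api": "play_rows", "payload": {
  "steps": [-1, 0, 0, -0.14, 0, -1, 0, 0, -0.18, 0, -1, 0, 0, -0.22, 0, -1, 0, 0, -0.26, 0, -1, 0, 0, -0.3, 0, -1, 0, 0, -0.3, 0, -1, 0, 0, -0.3, 0, -1, 0, 0, -0.3, 0, -1, 0, 0, -0.3, 0, -1, 0, 0, -0.25, 0]
}}

```text
time: 18.4
position: [0.5588, 0.2986, 0.1284]
tool_rot: [-0.007, 1.0, 0.0, 0.0]
ft_force: [-0.1, 0.2, -5.7]
grip_width: 0.0159
grip_force: 50.0
```

Call:
{"api": "play_rows", "payload": {
  "steps": [-1, 0, -0.05, -0.2, 0, -1, 0, -0.1, -0.15, 0, -1, 0, -0.15, -0.1, 0, -1, 0, -0.2, -0.06, 0, -1, 0, -0.25, -0.03, 0, -1, 0, -0.3, 0, 0, -1, 0, -0.35, 0, 0, -1, 0, -0.4, 0, 0, -1, 0, -0.45, 0, 0, -1, 0, -0.5, 0, 0]
}}

```text
time: 19.4
position: [0.5598, 0.2147, 0.1436]
tool_rot: [-0.007, 1.0, -0.0, -0.0]
ft_force: [-0.3, -0.8, -5.3]
grip_width: 0.0155
grip_force: 50.0
```

Call:
{"api": "play_rows", "payload": {
  "steps": [-1, 0.02, -0.5, 0, 0, -1, 0.03, -0.5, 0, 0, -1, 0.03, -0.5, 0, 0, -1, 0.03, -0.5, 0, 0, -1, 0.03, -0.5, 0, 0, -1, 0.03, -0.5, 0, 0, -1, 0.03, -0.5, 0, 0, -1, 0.03, -0.5, 0, 0, -1, 0.03, -0.5, 0, 0, -1, 0.03, -0.5, 0, 0]
}}

```text
time: 20.4
position: [0.5532, 0.0647, 0.1437]
tool_rot: [-0.007, 1.0, -0.0, 0.0]
ft_force: [0.9, 0.6, -4.8]
grip_width: 0.0157
grip_force: 50.0
```

Call:
{"api": "play_rows", "payload": {
  "steps": [-1, 0.03, -0.5, 0, 0, -1, 0.03, -0.5, 0, 0, -1, 0.03, -0.5, 0, 0, -1, 0.03, -0.5, 0, 0, -1, 0.03, -0.5, 0, 0, -1, 0.03, -0.5, 0, 0, -1, 0.03, -0.5, 0, 0, -1, 0.02, -0.5, 0, 0, -1, 0, -0.5, 0, 0, -1, 0, -0.5, 0, 0]
}}

```text
time: 21.4
position: [0.5485, -0.0855, 0.1436]
tool_rot: [-0.007, 1.0, -0.0, 0.0]
ft_force: [-0.2, 0.5, -5.3]
grip_width: 0.0155
grip_force: 50.0
```

Call:
{"api": "play_rows", "payload": {
  "steps": [-1, 0, -0.5, 0, 0, -1, 0, -0.5, 0, 0, -1, 0, -0.5, 0, 0, -1, 0, -0.5, 0, 0, -1, 0, -0.5, 0, 0, -1, 0, -0.5, 0, 0, -1, 0, -0.5, 0, 0, -1, 0, -0.45, 0, 0, -1, 0, -0.4, 0, 0, -1, 0, -0.35, 0, 0]
}}

```text
time: 22.4
position: [0.5504, -0.2263, 0.1436]
tool_rot: [-0.007, 1.0, 0.0, -0.0]
ft_force: [0.8, -0.3, -5.0]
grip_width: 0.0159
grip_force: 50.0
```

Call:
{"api": "play_rows", "payload": {
  "steps": [-1, 0, -0.3, 0, 0, -1, 0, -0.25, 0, 0, -1, 0, -0.2, 0, 0, -1, 0, -0.15, 0, 0, -1, 0, -0.1, 0, 0, -1, 0, -0.05, 0, 0, -1, 0, 0, 0, 0, -1, 0, 0, 0, 0, -1, 0, 0, 0, 0, -1, 0, 0, 0, 0]
}}

```text
time: 23.4
position: [0.5509, -0.2564, 0.1437]
tool_rot: [-0.007, 1.0, 0.0, -0.0]
ft_force: [-0.0, 0.1, -4.7]
grip_width: 0.0152
grip_force: 50.0
```

```bash
python3 - <<'E'
from rig import robot
from h import *
o=robot.get_obs(); print(o["position"],o["tool_rot"],o["time"],o["grip_width"],o["ft_force"])
a=cv2.resize(robot.camera("wrist")["image"][:,:,::-1],(520,390)); b=robot.camera("side")["image"][200:400,200:460,::-1]
t=robot.camera("top")["image"][150:300,300:460,::-1]
cv2.imwrite("pics/end.png",np.hstack([a,np.vstack([cv2.resize(b,(260,200)),cv2.resize(t,(260,190))])]))
E
```

```text
[ 0.5508994  -0.25639295  0.1436575 ] [-7.26265218e-03  9.99973624e-01  6.20724535e-05 -3.78326168e-05] 23.4 0.015214141986672099 [-0.04966845  0.05432114 -4.67752015]
```

View pics/end.png

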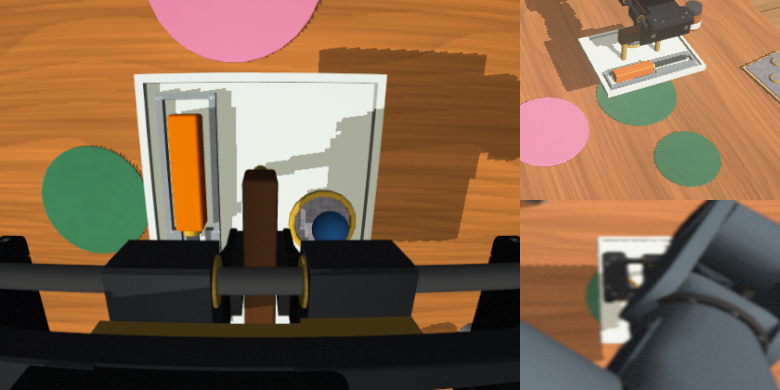

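The tray hangs level over the larger green mat, with the file in its bay and the ball in its pocket. I'll let it settle for one call, then hand in.

Call:
{"api": "play_rows", "payload": {
  "steps": [-1, 0, 0, 0, 0, -1, 0, 0, 0, 0, -1, 0, 0, 0, 0, -1, 0, 0, 0, 0, -1, 0, 0, 0, 0, -1, 0, 0, 0, 0, -1, 0, 0, 0, 0, -1, 0, 0, 0, 0, -1, 0, 0, 0, 0, -1, 0, 0, 0, 0]
}}

```text
time: 24.55
position: [0.5509, -0.2567, 0.1437]
tool_rot: [-0.007, 1.0, 0.0, 0.0]
ft_force: [-0.2, -0.1, -6.0]
grip_width: 0.0156
grip_force: 50.0
```

```bash
python3 -c "
from rig import robot
print(robot.hand_in())"
```

```text
the job is handed in; nothing more can be done
None
```

I handed the job in at about 24.6 s, with the file in its bay, the ball in its pocket and the tray held level about 10 cm over the larger green mat; the hand-in returned no verdict.

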